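Put the cheese in the tasting box and latch its sliding guard

TASK

Lay the small tan cheese brick flat on the floor of the open well of the clear-walled tasting box and let go of it. Then slide the guard over it by its blue push bar, gently and without slamming, and press it home until the yellow latch drops with a click and the guard stays shut by itself; never lean on the guard with more than 22 N. Leave the other cheeses where they are.

Things in the scene. Friction and masses are not known exactly. Their poses are not given: they have to be found in the camera images.
- brick_center (a point): Centre (half-way up) of the loose tan cheese brick that goes into the box: 45 mm along its own x, 75 mm along its own y, 34 mm high to the fingers (the rough rind looks some 5 mm bigger), about 0.24 kg. It lies flat on the deck at the left; grip it across its x.
- case: Tasting box, fixed: 150 mm along its own x, 300 mm along its own y; origin at the centre of its underside, on the deck; z up. Open well in its -y half, grey chiller housing (46 mm high) in its +y half. The guard slides along y on two rails and shuts towards -y. Latch post outside its +x wall near the -y end (x 77 to 103, y about -215 to -135 mm), 77 mm high with its yellow arm.
- well_floor (a point): Centre of the well's floor, 10 mm above the deck; axes as the box's. Inside, the well is 138 mm along x (134 mm between the rails) and 135 mm along y; its walls and rails reach 57 mm above the deck. The open guard still covers up to 25 mm of it at the +y end.
- guard_handle (a point): Centre of the blue push bar, upright on the guard, 72.5 mm above the deck: 80 mm along the box's x, 12 mm thick along y, from the clear panel (57 mm above the deck) up to 88 mm. Push it towards the box's -y from its +y side, with shut fingers, tips just clear of the panel.
- guard (a joint): Slide of the guard along the box's y, m: 0.12 to 0.135 at the start (open), falling as it shuts. Friction 1 to 2 N; it stays where it is left. Over the last 20 mm before the click a steel ramp lifts the latch and the push needed rises to 10 to 13 N. Just past the click a rubber buffer of about 10 N per mm stops it. More than 22 N on the guard is too much.
- pawl (a joint): Lift of the yellow latch arm, m: 0 at rest, about 0.0055 at the top of the guard's ramp, back to 0 when it drops behind it (the click). The post is adjustable along y, so the click comes anywhere from +14 to -11 mm of the guard's slide and must be felt; a push of 15 to 18 N is surely past it. Let go too early and the guard springs back up to 20 mm.
- buffer (a joint): How far the black rubber buffer on the latch post is pressed in by the guard, m: 0 until the guard is home; the caught guard rests between it and the latch arm and keeps it pressed by about 2 mm.
- wedge: Bystander: dark-rinded cheese wedge, 100x92x40 mm, near the front edge left of the middle; origin on its underside. Leave it.
- block: Bystander: pale crumbly cheese brick with a label, 57x92x40 mm, near the front edge at the right; origin on its underside. Leave it.
- cube: Bystander: white cheese block, 74x82x74 mm, at the back right; origin at the centre of its underside. Leave it.
- wheel: Bystander: small pale cheese wheel, 136 mm across, 73 mm high, at the back; origin on its underside. Leave it.

How it is judged:
On the way, in this order (a step that is already met when the one before it is completed fails the run):
1. the brick lies flat in the well, let go, with the guard still open (x of brick_center in the frame of case between -0.069 and 0.069 m and y of brick_center in the frame of case between -0.144 and -0.009 m and z of brick_center in the frame of case between 0 and 0.034 m and angle between brick_center's own z axis and vertical below 0.15 rad and contact force between each of the arm, the fingers and brick below 0.3 N and linear speed of brick below 0.02 m/s and value of joint guard above 0.06 m), for 0.2 s.
2. the guard is shut and the latch has dropped behind its ramp (value of joint guard below 0.02 m and value of joint pawl below 0.001 m and value of joint buffer above 0.0003 m and velocity of joint guard between -0.01 and 0.01 m/s), for 0.2 s.
At the end, for the whole second after the job is handed in: The brick lies flat (within 0.15 rad) on the floor of the well, released and at rest, its centre between the well's walls; the guard is shut (under 20 mm) and at rest, with the latch arm down (lift under 1 mm) and the rubber buffer held pressed by the guard (over 0.3 mm), so it is caught (all of step 2 and x of brick_center in the frame of case between -0.069 and 0.069 m and y of brick_center in the frame of case between -0.144 and -0.009 m and z of brick_center in the frame of case between 0 and 0.034 m and angle between brick_center's own z axis and vertical below 0.15 rad and contact force between each of the arm, the fingers and brick below 0.3 N and linear speed of brick below 0.02 m/s); the robot touches nothing.
It fails at once if the robot presses on the guard with more than 22 N (contact force between any of the arm, the fingers and guard above 22 N).
It fails at once if the guard is slammed (slides faster than 0.3 m/s) (velocity of joint guard below -0.3 m/s).
It fails at once if another cheese is moved by more than 20 mm (distance of any of wedge, block, cube, wheel from where it was at the start of the episode above 0.02 m).
It also fails if it takes over 70 s, if anything falls off the work surface, if the arm or the gripper's body presses on something with over 40 N, if the wrist force passes 120 N, or if a joint passes its speed limit or range.

ROBOT

A 6-joint arm with a two-finger parallel gripper is mounted at the origin on a cart in front of the work surface, level with it; the furniture and walls round the work are solid. World frame = base frame: x ahead of the robot, y to its left, z up, the work surface at z = 0. Lengths are in m, angles in rad, forces in N, time in s.
With the tool pointing down it reaches from about 0.375 to 0.9 m from the base axis. Payload 3.1 kg.
Tool frame: the origin (TCP) lies between the finger pads; the fingertips stand robot.tip_extent ahead of it and the grasp point (between the pads) lies 3 mm ahead of it (robot.tip_extent is the distance from the TCP to the fingertips, in m); z points along the fingers, x is the direction in which the jaws open and shut, and the axes are right-handed (so a half turn about z gives the same grasp; the last joint's range is limited). The gripper opens to 87 mm and grips with 3 to 60 N. Pads are 19 mm wide; open, the fingers measure 117 mm over their backs; the gripper's body (75 mm by 190 mm) begins 51 mm behind the grasp point.
Start: joints at [1.095, 0.527, 1.433, -0, 1.181, -0.178], TCP at [0.183, 0.597, 0.245] pointing down, gripper open.
Joint ranges: [-3.08, 3.08], [-0.75, 2.2], [0.22, 2.44], [-1.43, 4.57], [0, 2.65], [-2.85, 2.85]. Speed limits (rad/s): [2.79, 2.79, 3.14, 3.14, 3.14, 3.14].

INTERFACE

Orientations are given as a unit quaternion [x, y, z, w].
In Python, from rig import robot, cams gives the robot as it stands.
- The arm moves only by the tool carry_out, never from a script. Its argument "steps" is a list of rows, each a list of 3 entries, a list of its own where there are three numbers: the shift along the world's x, y, z in cm, then the turn about the world's z in degrees, then the closure, from 0 (fully open) to 1 (shut). In form: [[[dx, dy, dz], spin, fingers], ...]. A call has 1 to 10 rows; each row shifts and turns the pose as measured when the row begins; what a row does not reach is not made up. A row lasts 1/10 s, in which the tool goes at most 50 mm and 8.59 degrees, less where a joint would pass 70% of its speed; a pose out of reach is approached as far as the arm can. A call with a gripper value outside its range is refused whole. The fingers move at their own pace and stop on an object; "squeeze" is the grip in N (left out, the last holds). Time passes only in rows, so rows that do not move let the fingers close. It gives the time, the measured TCP pose, the force and the opening at its end, in the units of the state.
- robot.get_obs(): the state, without advancing time (a new reading comes with each control period).
- cams.camera(name): name is "side" or "top"; returns a dict with "pixels" (384x512x3 uint8, red, green, blue), "fx", "fy", "cx", "cy" (pixels), "eye" and "rotation" of the camera in the world. Camera axes: x right, y up, looking along -z (the intrinsics and any distortion apply to the point x, -y, -z); pixel columns grow to the right and rows downward; lengths in m; the calibration is good to about 2 mm. A picture is of the moment at which its call begins. There is no depth.
- robot.hand_in(): hands the job in, once; it reports no verdict.
The state is a dict: "time": time; "q": joint angles; "joint_velocities": joint speeds; "joint_torque": joint torques, N m; "position": TCP position; "tool_rot": TCP orientation; "ft_force": force on the tool from outside, world axes, zero at the start; "moment": the same for the moment, N m; "grip_width": finger opening in m.
Only numpy, scipy, OpenCV 4.12 (cv2) and the standard library are available. Lean on these libraries where they do the work, as an engineer would, in place of code of your own. Each camera call takes 0.05 s, during which the arm holds its last target. There are 200 camera calls.

## Working session

There is one attempt and no reset: what is moved stays moved. The work goes in short steps, Python scripts to look and compute and a tool call to move; the robot and the scene stay as the last step left them, time stands still between calls to the robot, and variables do not carry over. Pictures are saved under pics/ and viewed, about 8 in all and at most 12, crops included, and the job is handed in when it is done.

Besides the shell and the picture viewer there is one more tool, called after ">>>" as name(argument=value, ...) on one line, values as JSON. carry_out: Moves the arm, as the interface text tells. Its arguments: {"type":"object","properties":{"steps":{"type":"array"},"squeeze":{"type":"number"}},"required":["steps"]}

```bash
mkdir -p pics; ls; cat > h.py <<'E'
from rig import robot, cams
import numpy as np, cv2
def snap(n,f):
    c=cams.camera(n); cv2.imwrite('pics/'+f,np.ascontiguousarray(c['pixels'][:,:,::-1])); return c
E
python3 - <<'E'
from h import *
for n in('top','side'):
    c=snap(n,n+'0.png'); print({k:v for k,v in c.items() if k!='pixels'})
a=cv2.imread('pics/top0.png');b=cv2.imread('pics/side0.png')
print(robot.get_obs(), robot.tip_extent)
E
```

```text
pics
{'fx': 438.44258253312, 'fy': 438.44258253312, 'cx': 266.91915864446827, 'cy': 192.04934553893986, 'eye': array([ 0.43510727, -0.04764728,  1.51642182]), 'rotation': array([ 0.03233958, -0.0362254 , -0.70278337,  0.70974461])}
{'fx': 415.37961189125303, 'fy': 415.37961189125303, 'cx': 257.07681742548067, 'cy': 188.4648230675755, 'eye': array([-0.20744358, -0.57369748,  0.97823779]), 'rotation': array([ 0.35118755, -0.18579069, -0.4290507 ,  0.81121182])}
{'time': 0.1, 'q': array([ 1.09449402e+00,  5.28397470e-01,  1.43374367e+00,  3.18531188e-06,
        1.18142081e+00, -1.78531210e-01]), 'joint_velocities': array([ 0.00030625, -0.00183695, -0.0036568 ,  0.00021631, -0.00087703,
        0.00129133]), 'joint_torque': array([ 3.78007974e-05, -4.40983379e+01, -1.77150679e+01,  6.34608348e-02,
        5.33315877e-02, -2.17293967e-05]), 'position': array([0.18307552, 0.59695018, 0.24366425]), 'tool_rot': array([ 8.04173497e-01,  5.94393823e-01, -8.83830274e-04,  4.34030738e-04]), 'ft_force': array([0.77206575, 0.62245112, 0.6274503 ]), 'moment': array([ 0.00574798, -0.00786037,  0.03303176]), 'grip_width': 0.08728510340945991} 0.022
```

View pics/top0.png

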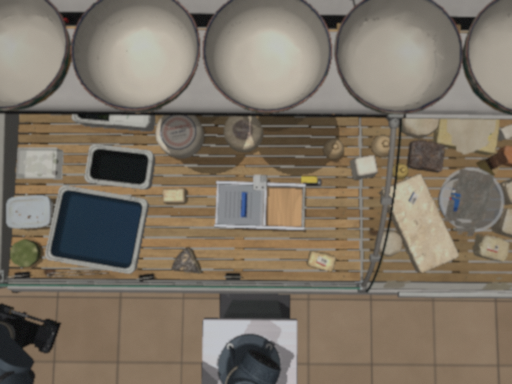

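View pics/side0.png

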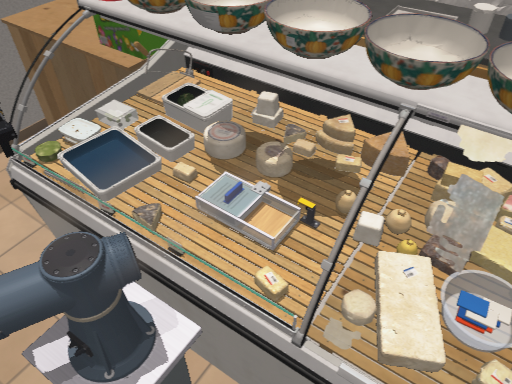

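The top view shows the brick at about (174,196), the box across (216–305, 181–229) with its well on the right, the blue bar at (244,204) and the latch at (310,181). In the side view the brick is at about (185,172) and the bar at (233,191). Next I'll enlarge both.

```bash
python3 - <<'E'
import cv2,numpy as np
a=cv2.imread('pics/top0.png');b=cv2.imread('pics/side0.png')
def crop(i,x,y,w,h,s): return cv2.resize(i[y:y+h,x:x+w],None,fx=s,fy=s,interpolation=cv2.INTER_CUBIC)
# top: x160-320,y165-240 s5 -> 800x375 ; side
cv2.imwrite('pics/c1.png',crop(a,155,168,160,70,5))
cv2.imwrite('pics/c2.png',crop(b,165,155,160,100,5))
E
```

```text
(no output)
```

View pics/c1.png

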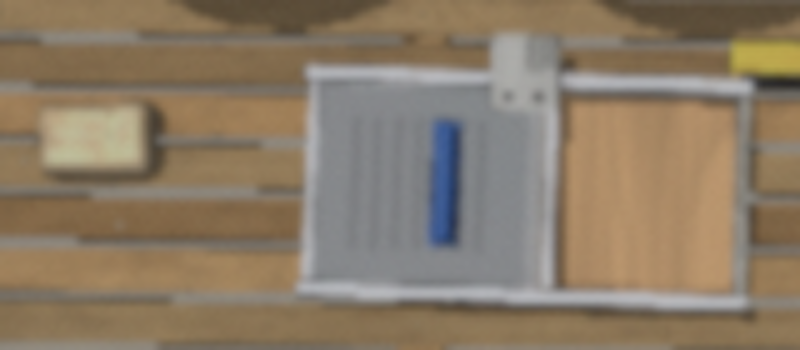

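View pics/c2.png

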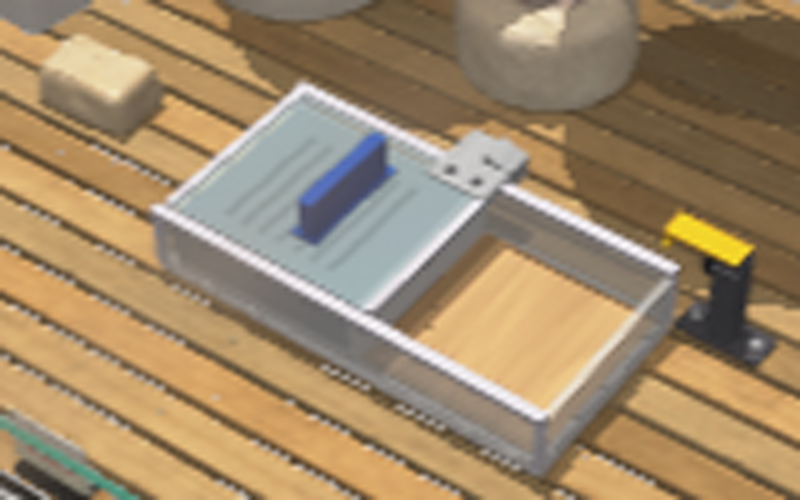

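The top crop shows the brick's top centre at about (95,138), the box rim corners at (308,68), (752,82), (748,306) and (300,291), and the bar top from (444,120) to (444,243). The side crop shows the matching rim corners at (303,87), (678,268), (543,415) and (157,210), the brick top centre at about (100,72), and the bar top from (378,135) to (302,198).

```bash
cat >> h.py <<'E'
from scipy.spatial.transform import Rotation as R
T=dict(fx=438.44258,cx=266.91916,cy=192.04935,eye=np.array([0.43510727,-0.04764728,1.51642182]),rot=R.from_quat([0.03233958,-0.0362254,-0.70278337,0.70974461]))
S=dict(fx=415.37961,cx=257.07682,cy=188.46482,eye=np.array([-0.20744358,-0.57369748,0.97823779]),rot=R.from_quat([0.35118755,-0.18579069,-0.4290507,0.81121182]))
def ray(c,p):
    d=c['rot'].apply([(p[0]-c['cx'])/c['fx'],-(p[1]-c['cy'])/c['fx'],-1]); return d/np.linalg.norm(d)
def tri(pt,ps):
    A=[];b=[]
    for c,p in((T,pt),(S,ps)):
        d=ray(c,p);M=np.eye(3)-np.outer(d,d);A.append(M);b.append(M@c['eye'])
    x=np.linalg.lstsq(np.vstack(A),np.hstack(b),rcond=None)[0]
    return x,np.linalg.norm(np.vstack(A)@x-np.hstack(b))
def atz(c,p,z):
    d=ray(c,p); return c['eye']+d*(z-c['eye'][2])/d[2]
def proj(c,X):
    v=c['rot'].inv().apply(np.asarray(X)-c['eye']); return np.array([c['cx']-c['fx']*v[0]/v[2],c['cy']+c['fx']*v[1]/v[2]])
ct=lambda u,v:((u+.5)/5-.5+155,(v+.5)/5-.5+168)
cs=lambda u,v:((u+.5)/5-.5+165,(v+.5)/5-.5+155)
E
python3 - <<'E'
from h import *
np.set_printoptions(precision=4,suppress=True)
P=dict(brick=((95,138),(100,72)),TL=((308,68),(303,87)),TR=((752,82),(678,268)),BR=((748,306),(543,415)),BL=((300,291),(157,210)),bar_p=((444,120),(378,135)),bar_m=((444,243),(302,198)))
for k,(a,b) in P.items(): print(k,*tri(ct(*a),cs(*b)))
print('brick top corners z=.036');
for p in((41,103),(147,103),(150,172),(45,172)): print(atz(T,ct(*p),.036))
for p in((41,68),(79,37),(158,78),(122,106)): print('s',atz(S,cs(*p),.036))
z=.057
for p in((308,68),(752,82),(748,306),(300,291)): print('box',atz(T,ct(*p),z))
for p in((303,87),(678,268),(543,415),(157,210)): print('boxs',atz(S,cs(*p),z))
E
```

```text
brick [0.5662 0.2614 0.0307] 0.0009135624514938921
TL [0.6123 0.1154 0.055 ] 0.0002536128256742118
TR [ 0.6052 -0.1819  0.0576] 0.0007008324891831977
BR [ 0.4555 -0.1789  0.0629] 0.0007982340733695275
BL [0.463  0.1173 0.0578] 0.00022772750535326615
bar_p [0.5745 0.0228 0.0868] 0.0011164290687845164
bar_m [0.4935 0.0212 0.0963] 0.00113579865191765
brick top corners z=.036
[0.5887 0.298  0.036 ]
[0.5895 0.2262 0.036 ]
[0.5426 0.2229 0.036 ]
[0.5419 0.2938 0.036 ]
s [0.5423 0.2932 0.036 ]
s [0.5828 0.2941 0.036 ]
s [0.5801 0.2186 0.036 ]
s [0.5437 0.2198 0.036 ]
box [0.612  0.1153 0.057 ]
box [ 0.6056 -0.1824  0.057 ]
box [ 0.4559 -0.1799  0.057 ]
box [0.4629 0.1175 0.057 ]
boxs [0.6106 0.1137 0.057 ]
boxs [ 0.6054 -0.1813  0.057 ]
boxs [ 0.4593 -0.1759  0.057 ]
boxs [0.4637 0.1178 0.057 ]
```

Triangulated heights come out at 55–63 mm for the rim and 87–96 mm for the bar top. They agree with the text to within 8 mm.
- **Brick:** centre about (0.565, 0.259), yaw about 1.5°.
- **Box:** centre about (0.534, -0.032), yaw about -1.2°.

I'm moving now.

>>> carry_out(steps=[[[3.4,-3.0,0],-7,0],[[3.4,-3.0,0],-7,0],[[3.4,-3.0,0],-7,0],[[3.4,-3.0,-0.5],-7,0],[[3.4,-3.0,-1],-7,0],[[3.4,-3.0,-1],-7,0],[[3.4,-3.0,-1],-7,0],[[3.4,-3.0,-1],-7,0],[[3.4,-3.0,-1],-7,0],[[3.4,-3.0,-1],-7,0]], squeeze=15)

```text
time: 1.1
position: [0.5272, 0.2885, 0.1743]
tool_rot: [1.0, 0.007, -0.001, -0.001]
ft_force: [0.2, 0.2, -0.1]
grip_width: 0.0871
```

>>> carry_out(steps=[[[1.9,-1.5,-2],0,0],[[1.9,-1.5,-3],1,0],[[0,0,-2],0,0],[[0,0,0],0,0],[[0,0,0],0,0]])

```text
time: 1.6
position: [0.5723, 0.2503, 0.0993]
tool_rot: [1.0, 0.01, -0.001, -0.001]
ft_force: [-0.1, 0.7, 0.3]
grip_width: 0.087
```

```bash
python3 - <<'E'
from h import *
print(robot.get_obs()['position'],robot.get_obs()['tool_rot'])
snap('top','t1.png');snap('side','s1.png')
a=cv2.imread('pics/top0.png')
a=cv2.imread('pics/t1.png')[150:240,130:230];b=cv2.imread('pics/s1.png')[110:200,140:240]
cv2.imwrite('pics/c3.png',cv2.resize(np.hstack([a,b]),None,fx=4,fy=4,interpolation=cv2.INTER_CUBIC))
E
```

```text
[0.57234098 0.25027175 0.09931225] [ 9.99951948e-01  9.74523209e-03 -8.37708886e-04 -6.56485506e-04]
```

View pics/c3.png

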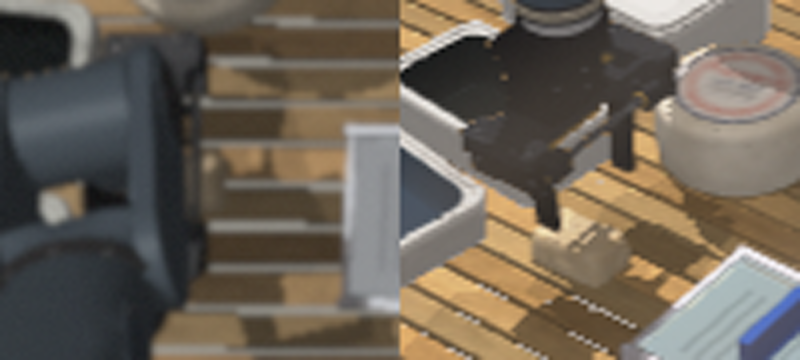

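The side view shows the open fingers straddling the brick across x. The brick is at about (580,250) in the crop and both tips are clear. I'll correct the overshoot and go down.

>>> carry_out(steps=[[[-0.6,0.7,0],0,0],[[0,0,-2],0,0],[[0,0,-2],0,0],[[0,0,-1],0,0],[[0,0,0],0,0]])

```text
time: 2.2
position: [0.5658, 0.2639, 0.0558]
tool_rot: [1.0, 0.013, 0.005, -0.003]
ft_force: [0.2, 0.3, -0.3]
grip_width: 0.0872
```

>>> carry_out(steps=[[[0,-0.5,-1],0,0],[[0,0,-1],0,0],[[0,0,-0.5],0,0],[[0,0,0],0,0]])

```text
time: 2.6
position: [0.5666, 0.2597, 0.0314]
tool_rot: [1.0, 0.014, 0.007, -0.003]
ft_force: [-1.0, 0.5, -1.2]
grip_width: 0.0872
```

>>> carry_out(steps=[[[0,0,-0.3],0,0],[[0,0,0],0,0.3],[[0,0,0],0,1],[[0,0,0],0,1],[[0,0,0],0,1],[[0,0,0],0,1],[[0,0,0],0,1],[[0,0,0],0,1]], squeeze=15)

```text
time: 3.4
position: [0.5673, 0.2596, 0.029]
tool_rot: [1.0, 0.013, 0.007, -0.003]
ft_force: [0.5, 0.3, -0.8]
grip_width: 0.0459
```

Opening is 45.9 mm, which matches the brick. Lifting and carrying.

>>> carry_out(steps=[[[0,0,2],0,1],[[0,0,4],0,1],[[0,0,4],0,1],[[0,-3,2],0,1],[[-0.4,-4,0],-0.5,1],[[-0.5,-4,0],-0.5,1],[[-0.5,-4,0],-0.5,1],[[-0.5,-4,0],-0.5,1],[[-0.5,-4,0],0,1],[[-0.5,-4,0],0,1]])

```text
time: 4.4
position: [0.5334, -0.0141, 0.15]
tool_rot: [1.0, 0.001, 0.006, -0.003]
ft_force: [1.2, -0.0, -1.3]
grip_width: 0.0453
```

>>> carry_out(steps=[[[0,-3,0],0,1],[[0,-2,0],0,1],[[0,0,0],0,1],[[0,0,0],0,1]])

```text
time: 4.8
position: [0.5313, -0.0714, 0.149]
tool_rot: [1.0, -0.003, 0.005, -0.003]
ft_force: [0.6, 0.2, -3.1]
grip_width: 0.0458
```

>>> carry_out(steps=[[[0,-2.5,0],-0.5,1],[[0,-1.6,0],-0.3,1],[[0,0,-2],0,1],[[0,0,-2],0,1],[[0,0,0],0,1],[[0,0,0],0,1]])

```text
time: 5.4
position: [0.5315, -0.1088, 0.1082]
tool_rot: [1.0, -0.008, 0.005, -0.004]
ft_force: [0.7, -0.3, -2.2]
grip_width: 0.0456
```

```bash
python3 - <<'E'
from h import *
o=robot.get_obs();print(o['position'],R.from_quat(o['tool_rot']).as_matrix())
snap('top','t2.png');snap('side','s2.png')
a=cv2.imread('pics/t2.png')[150:250,210:330];b=cv2.imread('pics/s2.png')[145:245,210:330]
cv2.imwrite('pics/c4.png',cv2.resize(np.hstack([a,b]),None,fx=3.3,fy=3.3,interpolation=cv2.INTER_CUBIC))
E
```

```text
[ 0.53152165 -0.10877149  0.10824361] [[ 0.99981901 -0.01648819  0.00949191]
 [-0.01655874 -0.99983549  0.00740215]
 [ 0.0093683  -0.00755799 -0.99992755]]
```

View pics/c4.png

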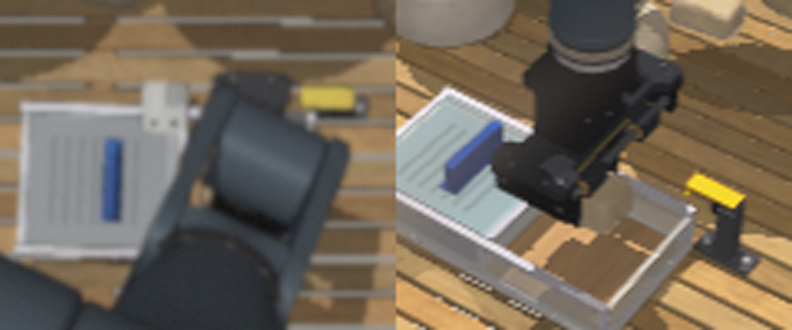

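The side view shows the brick held above the well at about (610,200), clear of both the guard edge and the latch. Descending.

>>> carry_out(steps=[[[0,-0.4,-1.5],0,1],[[0,0,-1.5],0,1],[[0,0,-1.5],0,1],[[0,0,-1],0,1],[[0,0,0],0,1],[[0,0,0],0,1]])

```text
time: 6.1
position: [0.536, -0.1129, 0.0577]
tool_rot: [1.0, -0.007, 0.011, -0.001]
ft_force: [-0.0, 1.3, -2.2]
grip_width: 0.0458
```

>>> carry_out(steps=[[[-0.2,0,-0.7],0,1],[[0,0,-0.6],0,1],[[0,0,-0.2],0,1],[[0,0,0],0,1]])

```text
time: 6.5
position: [0.535, -0.1133, 0.0434]
tool_rot: [1.0, -0.007, 0.012, -0.001]
ft_force: [-0.2, 0.3, -1.9]
grip_width: 0.0458
```

>>> carry_out(steps=[[[0,0,-0.25],0,1],[[0,0,0],0,1],[[0,0,0],0,1]])

```text
time: 6.8
position: [0.5352, -0.1134, 0.0408]
tool_rot: [1.0, -0.007, 0.012, -0.001]
ft_force: [0.1, 0.8, -1.8]
grip_width: 0.0458
```

>>> carry_out(steps=[[[0,0,-0.2],0,1],[[0,0,0],0,1],[[0,0,0],0,1]])

```text
time: 7.1
position: [0.5353, -0.1135, 0.0393]
tool_rot: [1.0, -0.007, 0.013, -0.0]
ft_force: [-0.6, 0.0, -2.1]
grip_width: 0.0453
```

>>> carry_out(steps=[[[0,0,-0.15],0,1],[[0,0,0],0,1],[[0,0,0],0,1]])

```text
time: 7.4
position: [0.5357, -0.1137, 0.0394]
tool_rot: [1.0, -0.007, 0.013, -0.0]
ft_force: [-0.6, -0.2, -2.5]
grip_width: 0.0457
```

>>> carry_out(steps=[[[0,0,-0.15],0,1],[[0,0,-0.15],0,1],[[0,0,0],0,1]])

```text
time: 7.7
position: [0.536, -0.1138, 0.0392]
tool_rot: [1.0, -0.006, 0.014, 0.0]
ft_force: [-0.9, -0.3, -2.9]
grip_width: 0.0455
```

The descent has stopped at 39 mm, as expected with the floor 10 mm up. Releasing to about 65 mm.

>>> carry_out(steps=[[[0,0,0],0,0.4],[[0,0,0],0,0.3],[[0,0,0],0,0.25],[[0,0,0],0,0.25],[[0,0,0.5],0,0.25],[[0,0,2],0,0.25],[[0,0,3],0,0.25],[[0,0,4],0,0.25],[[0,0,3],0,0.25],[[0,0,0],0,1]])

```text
time: 8.7
position: [0.5354, -0.1136, 0.1675]
tool_rot: [1.0, -0.007, 0.013, -0.0]
ft_force: [0.5, -0.5, 0.0]
grip_width: 0.0622
```

>>> carry_out(steps=[[[0,3,0],0,1],[[0,4,0],0,1],[[0,4,0],0,1],[[0,3,0],0,1],[[0,2,0],0,1],[[0,0,0],0,1],[[0,0,0],0,1]])

```text
time: 9.4
position: [0.5332, 0.0503, 0.1651]
tool_rot: [1.0, -0.008, 0.012, 0.0]
ft_force: [-0.6, -0.3, -0.0]
grip_width: 0.0094
```

```bash
python3 - <<'E'
from h import *
o=robot.get_obs();print(o['position'],o['tool_rot'],o['grip_width'])
snap('top','t3.png');snap('side','s3.png')
a=cv2.imread('pics/t3.png')[160:250,200:330];b=cv2.imread('pics/s3.png')[135:255,180:335]
r=lambda i,s:cv2.resize(i,None,fx=s,fy=s,interpolation=cv2.INTER_CUBIC)
a=r(a,3);b=r(b,2.6); h=min(a.shape[0],270); b=b[:,:]
m=max(a.shape[0],b.shape[0]);f=lambda i:cv2.copyMakeBorder(i,0,m-i.shape[0],0,0,cv2.BORDER_CONSTANT)
cv2.imwrite('pics/c5.png',np.hstack([f(a),f(b)]))
E
```

```text
[0.53321997 0.05028495 0.16509223] [ 9.99898248e-01 -8.03664601e-03  1.17779735e-02  4.29929614e-04] 0.009368443276414359
```

View pics/c5.png

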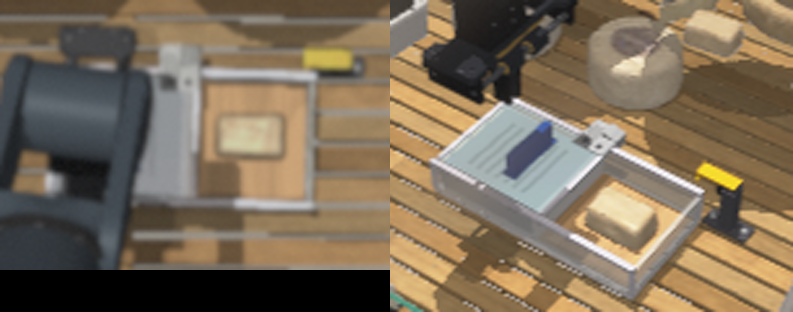

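The brick lies flat in the middle of the well, at about (250,135) in the top crop, and the guard is still open. Going down behind the bar.

>>> carry_out(steps=[[[0,1.0,-1],0,1],[[0,0,-2],0,1],[[0,0,-2],0,1],[[0,0,-1],0,1],[[0,0,-0.5],0,1],[[0,0,0],0,1],[[0,0,0],0,1]])

```text
time: 10.2
position: [0.5345, 0.0566, 0.0961]
tool_rot: [1.0, -0.013, 0.013, 0.0]
ft_force: [-0.2, -0.3, 0.1]
grip_width: 0.0001
```

>>> carry_out(steps=[[[0,0,-0.5],0,1],[[0,0,-0.3],0,1],[[0,0,0],0,1],[[0,-0.4,0],0,1],[[0,-0.3,0],0,1],[[0,-0.2,0],0,1],[[0,-0.2,0],0,1]])

```text
time: 10.9
position: [0.5362, 0.0447, 0.0898]
tool_rot: [1.0, -0.013, 0.015, 0.001]
ft_force: [0.6, 0.1, 0.7]
grip_width: 0.0003
```

>>> carry_out(steps=[[[0,-0.2,-0.3],0,1],[[0,-0.2,-0.1],0,1],[[0,-0.2,0],0,1],[[0,-0.2,0],0,1],[[0,-0.2,0],0,1],[[0,-0.2,0],0,1]])

```text
time: 11.5
position: [0.5362, 0.0323, 0.0857]
tool_rot: [1.0, -0.013, 0.015, 0.0]
ft_force: [0.5, 2.8, -0.2]
grip_width: 0.0005
```

>>> carry_out(steps=[[[0,-0.4,0],0,1],[[0,-0.5,0],0,1],[[0,-0.5,0],0,1],[[0,-0.5,0],0,1],[[0,-0.5,0],0,1]])

```text
time: 12.0
position: [0.5356, 0.0069, 0.0857]
tool_rot: [1.0, -0.013, 0.015, -0.0]
ft_force: [0.1, 1.8, 1.3]
grip_width: 0.0005
```

>>> carry_out(steps=[[[0,-0.5,0],0,1],[[0,-0.5,0],0,1],[[0,-0.5,0],0,1],[[0,-0.5,0],0,1],[[0,-0.5,0],0,1],[[0,-0.5,0],0,1],[[0,-0.5,0],0,1],[[0,-0.4,0],0,1],[[0,-0.3,0],0,1],[[0,-0.2,0],0,1]])

```text
time: 13.0
position: [0.5347, -0.0418, 0.0855]
tool_rot: [1.0, -0.014, 0.014, -0.0]
ft_force: [-0.5, 2.5, 0.7]
grip_width: 0.0009
```

Now slower, watching the force.

>>> carry_out(steps=[[[0,-0.2,0],0,1],[[0,-0.2,0],0,1],[[0,-0.2,0],0,1],[[0,-0.2,0],0,1]])

```text
time: 13.4
position: [0.5345, -0.0502, 0.0854]
tool_rot: [1.0, -0.014, 0.013, -0.0]
ft_force: [-1.8, 2.3, 1.7]
grip_width: 0.0008
```

>>> carry_out(steps=[[[0,-0.2,0],0,1],[[0,-0.2,0],0,1],[[0,-0.2,0],0,1]])

```text
time: 13.7
position: [0.5343, -0.0566, 0.0854]
tool_rot: [1.0, -0.013, 0.013, -0.0]
ft_force: [-1.1, 1.5, 0.6]
grip_width: 0.0006
```

>>> carry_out(steps=[[[0,-0.2,0],0,1],[[0,-0.2,0],0,1]])

```text
time: 13.9
position: [0.5343, -0.0609, 0.0854]
tool_rot: [1.0, -0.013, 0.013, -0.0]
ft_force: [-0.5, 1.0, 1.1]
grip_width: 0.0003
```

>>> carry_out(steps=[[[0,-0.2,0],0,1],[[0,-0.2,0],0,1]])

```text
time: 14.1
position: [0.5342, -0.0652, 0.0853]
tool_rot: [1.0, -0.013, 0.013, -0.0]
ft_force: [-0.8, 2.6, 1.4]
grip_width: 0.0006
```

>>> carry_out(steps=[[[0,-0.2,0],0,1],[[0,-0.2,0],0,1]])

```text
time: 14.3
position: [0.5341, -0.0696, 0.0853]
tool_rot: [1.0, -0.013, 0.013, -0.0]
ft_force: [-0.4, 1.5, 1.2]
grip_width: 0.0006
```

>>> carry_out(steps=[[[0,-0.2,0],0,1],[[0,-0.2,0],0,1]])

```text
time: 14.5
position: [0.5341, -0.0739, 0.0853]
tool_rot: [1.0, -0.013, 0.013, -0.0]
ft_force: [-1.1, 0.8, 1.2]
grip_width: 0.0009
```

>>> carry_out(steps=[[[0,-0.2,0],0,1],[[0,-0.2,0],0,1]])

```text
time: 14.7
position: [0.534, -0.0783, 0.0852]
tool_rot: [1.0, -0.013, 0.013, -0.001]
ft_force: [-0.3, 1.8, 0.9]
grip_width: 0.0005
```

>>> carry_out(steps=[[[0,-0.2,0],0,1],[[0,-0.15,0],0,1]])

```text
time: 14.9
position: [0.5339, -0.0812, 0.0852]
tool_rot: [1.0, -0.014, 0.013, -0.001]
ft_force: [1.6, 7.1, 1.7]
grip_width: 0.0001
```

The ramp starts at about y = -0.080, so the click is due near -0.10.

>>> carry_out(steps=[[[0,-0.15,0],0,1],[[0,-0.15,0],0,1]])

```text
time: 15.1
position: [0.5339, -0.0817, 0.0853]
tool_rot: [1.0, -0.015, 0.013, -0.004]
ft_force: [1.5, 7.4, 2.6]
grip_width: 0.0002
```

>>> carry_out(steps=[[[0,-0.15,0],0,1],[[0,-0.15,0],0,1]])

```text
time: 15.3
position: [0.5339, -0.0819, 0.0853]
tool_rot: [1.0, -0.016, 0.013, -0.006]
ft_force: [1.3, 7.7, 1.4]
grip_width: 0.0001
```

>>> carry_out(steps=[[[0,-0.2,0],0,1],[[0,-0.2,0],0,1]])

```text
time: 15.5
position: [0.5339, -0.0827, 0.0853]
tool_rot: [1.0, -0.017, 0.013, -0.009]
ft_force: [0.7, 7.3, 1.3]
grip_width: 0.0003
```

>>> carry_out(steps=[[[0,-0.22,0],0,1],[[0,-0.22,0],0,1]])

```text
time: 15.7
position: [0.5339, -0.0837, 0.0854]
tool_rot: [1.0, -0.017, 0.013, -0.011]
ft_force: [1.8, 8.3, 0.5]
grip_width: 0.0004
```

>>> carry_out(steps=[[[0,-0.28,0],0,1],[[0,-0.28,0],0,1]])

```text
time: 15.9
position: [0.5339, -0.0854, 0.0855]
tool_rot: [1.0, -0.018, 0.012, -0.014]
ft_force: [1.2, 9.4, 2.6]
grip_width: 0.0004
```

>>> carry_out(steps=[[[0,-0.3,0],0,1],[[0,-0.3,0],0,1]])

```text
time: 16.1
position: [0.5339, -0.0872, 0.0856]
tool_rot: [1.0, -0.019, 0.012, -0.018]
ft_force: [2.3, 10.8, 2.0]
grip_width: 0.0005
```

>>> carry_out(steps=[[[0,-0.34,0],0,1],[[0,-0.34,0],0,1]])

```text
time: 16.3
position: [0.5338, -0.0892, 0.0856]
tool_rot: [0.999, -0.021, 0.012, -0.022]
ft_force: [1.8, 11.1, 1.3]
grip_width: 0.0003
```

>>> carry_out(steps=[[[0,-0.36,0],0,1],[[0,-0.36,0],0,1]])

```text
time: 16.5
position: [0.5338, -0.0912, 0.0857]
tool_rot: [0.999, -0.022, 0.011, -0.026]
ft_force: [1.8, 9.8, 1.3]
grip_width: 0.0003
```

>>> carry_out(steps=[[[0,-0.36,0],0,1],[[0,-0.36,0],0,1]])

```text
time: 16.7
position: [0.5338, -0.0928, 0.0858]
tool_rot: [0.999, -0.023, 0.011, -0.031]
ft_force: [3.5, 12.7, 2.2]
grip_width: 0.0003
```

>>> carry_out(steps=[[[0,-0.36,0],0,1],[[0,-0.36,0],0,1]])

```text
time: 16.9
position: [0.5338, -0.0943, 0.0859]
tool_rot: [0.999, -0.025, 0.01, -0.036]
ft_force: [3.6, 11.8, 2.4]
grip_width: 0.0008
```

>>> carry_out(steps=[[[0,-0.36,0],0,1]])

```text
time: 17.0
position: [0.5338, -0.0949, 0.086]
tool_rot: [0.999, -0.025, 0.01, -0.038]
ft_force: [2.4, 13.0, 2.3]
grip_width: 0.0005
```

>>> carry_out(steps=[[[0,-0.36,0],0,1]])

```text
time: 17.1
position: [0.5337, -0.0961, 0.086]
tool_rot: [0.999, -0.025, 0.01, -0.04]
ft_force: [-1.1, 3.7, 1.2]
grip_width: 0.0005
```

The force fell from 13 N to 3.7 N, which looks like the click. I'll press on gently to find the buffer.

>>> carry_out(steps=[[[0,-0.2,0],0,1]])

```text
time: 17.2
position: [0.5342, -0.0983, 0.086]
tool_rot: [0.999, -0.025, 0.01, -0.039]
ft_force: [0.4, -0.1, -0.5]
grip_width: 0.0004
```

>>> carry_out(steps=[[[0,-0.2,0],0,1]])

```text
time: 17.3
position: [0.5342, -0.0999, 0.086]
tool_rot: [0.999, -0.025, 0.01, -0.04]
ft_force: [1.1, 7.1, 1.1]
grip_width: 0.0004
```

>>> carry_out(steps=[[[0,-0.25,0],0,1]])

```text
time: 17.4
position: [0.5341, -0.1005, 0.0861]
tool_rot: [0.999, -0.026, 0.01, -0.042]
ft_force: [4.6, 14.4, 1.1]
grip_width: 0.0008
```

>>> carry_out(steps=[[[0,-0.25,0],0,1]])

```text
time: 17.5
position: [0.5341, -0.1005, 0.0861]
tool_rot: [0.999, -0.027, 0.01, -0.045]
ft_force: [3.8, 13.2, 1.6]
grip_width: 0.0004
```

It stands still at 13–14 N on the buffer, after the force drop. Backing off slowly and looking.

>>> carry_out(steps=[[[0,0.1,0],0,1],[[0,0.2,0],0,1],[[0,0.3,0],0,1],[[0,0.5,0],0,1],[[0,1,0],0,1],[[0,1.5,0],0,1],[[0,0,0],0,1],[[0,0,3],0,1],[[0,0,4],0,1],[[0,0,0],0,1]])

```text
time: 18.5
position: [0.5341, -0.0622, 0.1568]
tool_rot: [0.999, -0.027, 0.009, -0.044]
ft_force: [1.1, -0.4, -0.5]
grip_width: 0.0006
```

>>> carry_out(steps=[[[0,4,3],0,1],[[0,5,0],0,1],[[0,5,0],0,1],[[0,5,0],0,1],[[0,4,0],0,1],[[0,0,0],0,1],[[0,0,0],0,1]])

```text
time: 19.2
position: [0.5336, 0.1726, 0.1847]
tool_rot: [0.999, -0.027, 0.011, -0.042]
ft_force: [-0.3, -0.7, 0.6]
grip_width: 0.0005
```

```bash
python3 - <<'E'
from h import *
o=robot.get_obs();print(o['position'],o['ft_force'])
snap('top','t4.png');snap('side','s4.png')
a=cv2.imread('pics/t4.png')[165:240,205:330];b=cv2.imread('pics/s4.png')[160:255,185:335]
r=lambda i,s:cv2.resize(i,None,fx=s,fy=s,interpolation=cv2.INTER_CUBIC)
a=r(a,4);b=r(b,4)
w=max(a.shape[1],b.shape[1]);f=lambda i:cv2.copyMakeBorder(i,0,0,0,w-i.shape[1],cv2.BORDER_CONSTANT)
v=np.vstack([f(a),f(b)]);print(v.shape);cv2.imwrite('pics/c6.png',r(v,.88))
E
```

```text
[0.53359765 0.17264382 0.18473291] [-0.26417535 -0.74410779  0.58191029]
(680, 600, 3)
```

View pics/c6.png

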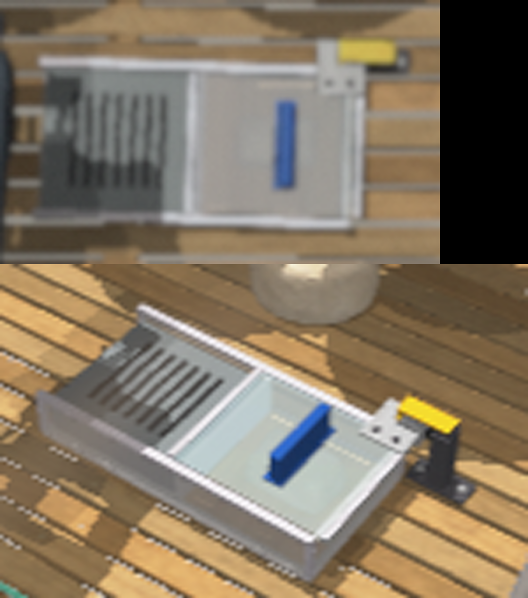

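The guard is shut with its ramp plate reaching to the yellow latch. I'll check the bar's position for spring-back using the blue centroid.

```bash
python3 - <<'E'
from h import *
def cen(f,c,box,z,lo,hi):
    i=cv2.imread(f);h=cv2.cvtColor(i,cv2.COLOR_BGR2HSV);x,y,w,hh=box
    m=np.zeros(i.shape[:2],np.uint8);m[y:y+hh,x:x+w]=cv2.inRange(h,lo,hi)[y:y+hh,x:x+w]
    ys,xs=np.nonzero(m);p=(xs.mean(),ys.mean());return len(xs),np.round(p,2),np.round(atz(c,p,z),4)
B=((105,120,60),(130,255,255));Y=((20,150,100),(35,255,255))
for n in('top0','t4'): print(n,'bar',*cen(f'pics/{n}.png',T,(215,170,100,70),.085,*B)); print(n,'latch',*cen(f'pics/{n}.png',T,(290,165,40,40),.077,*Y))
for n in('side0','s4'): print(n,'bar',*cen(f'pics/{n}.png',S,(190,150,110,90),.075,*B)); print(n,'latch',*cen(f'pics/{n}.png',S,(285,180,50,40),.077,*Y))
E
```

```text
top0 bar 89 [243.48 203.89] [0.5348 0.0214 0.085 ]
top0 latch 23 [309.91 179.17] [ 0.6195 -0.1968  0.077 ]
t4 bar 86 [285.59 206.33] [ 0.5281 -0.1164  0.085 ]
t4 latch 20 [310.8  179.05] [ 0.6199 -0.1997  0.077 ]
side0 bar 43 [233.37 188.49] [0.5457 0.0301 0.075 ]
side0 latch 98 [305.41 202.26] [ 0.6187 -0.1903  0.077 ]
s4 bar 194 [269.63 210.96] [ 0.5278 -0.1188  0.075 ]
s4 latch 91 [305.95 202.29] [ 0.6195 -0.1918  0.077 ]
```

No spring-back: the bar rests at y ≈ -0.116, about 138 mm from its start, and the latch arm is back at its rest pixel row. Handing in.

```bash
python3 -c "
from h import *
print(robot.hand_in())"
```

```text
the job is handed in; nothing more can be done
None
```

The brick is lying flat in the well, the guard is shut and caught by the latch, and the job is handed in. It took about 19 s of the 70 s allowed; no verdict came back.

- **Brick:** I gripped it across its x, with the opening reading 46 mm, and let it go flat near the middle of the well. A picture with the guard still open showed it lying flat. I couldn't see it clearly through the closed panel afterwards, so its final position is not re-checked.
- **Guard:** I pushed it by the blue bar at about 0.05 m/s, slowing to 0.02 m/s before the ramp. The push rose to 13 N, then dropped to almost nothing, which I took as the click. It then met the buffer at about 14 N. The highest reading was 14.4 N, just short of the 15 to 18 N said to be surely past the click.
- **After letting go:** The bar had moved 138 mm and was about 2 mm from where I estimated I left it, so it did not spring back. The latch arm was back at its resting height in both views.
- **Small disagreements:** The triangulated rim and bar heights were up to 8 mm off the given sizes. The tool tilted about 5° while pushing, without any visible effect.
- **Not measured:** I did not measure the latch lift or buffer compression directly. I also did not check the other cheeses for movement, but the arm never went near them.

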